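# Complete the kit in the tip scale and set it again

## Task

Put the reel of solder wire that stands beside the tip scale into the blue tip bucket, in the free space beside the flux jar, so that the bucket trips and dumps both into the grey tray under it. Then push its yellow counterweight back over so that the empty bucket stands level on its stop again, with the reel and the jar left lying in the tray.

Things in the scene. Friction and masses are not known exactly. Their poses are not given: they have to be found in the camera images.
- reel_center (a point): centre of the reel of solder wire: spool with yellow top and white wire, standing on end, 54 mm across its round flanges, 40 mm high, about 0.2 kg; z is its axis. The point is 20 mm above its underside. Ignore the thin wire end that sticks out. Near it stand a black roll of tape (54 mm wide, 19 high) and a tin of brass wool (64 mm wide, 36 high), which are not needed.
- flux_jar: round flux jar, brown with a white lid, 50 mm across, 26 mm high, about 0.14 kg; origin at the centre of its underside. It already stands in the bucket, in the half towards the scale's -y. Alone it does not trip the bucket; jar and reel together, standing in it, trip it at once.
- tip_scale: tip scale fixed to the bench: grey catch tray, two dark uprights, blue bucket between them. Origin on the bench right under the pivot; z up, x the way the bucket dumps, y along the pivot. Tray inside: x -31 to 186 mm, y -86 to 86 mm, floor 5 mm, rim 42 mm high. Pivot 200 mm above the bench; uprights at y +-93 mm, 6 mm thick, 40 mm wide, 213 mm high.
- tip_bucket (a joint): angle of the bucket in rad about the scale's y axis: 0 = level on its stop, ready to fill; 1.66 = tipped over on its lower stop, mouth down over the tray, where it stays when empty. Bucket, bar and counterweight turn as one piece.
- bucket_floor (a point): centre of the bucket's inner floor, turns with the bucket. With the bucket level: 39 mm in front (+x of the scale) of the pivot, 205 mm above the bench, axes as the scale's. The floor is 78 mm (x) by 150 mm (y); back wall and two end walls stand 30 mm high (rim 235 mm above the bench); in front a spout slopes up at 45 degrees to a lip 108 mm from the back wall.
- counterweight (a point): centre of the yellow counterweight, a cylinder 30 mm thick, 46 mm long along the scale's y, at y = -48 mm, on an 8 mm bar 58 mm from the pivot. Scale x, height in mm: -55, 220 with the bucket level; about 25, 252 tipped. Tipped, a push of 1 to 3 N on it or its bar towards the scale's -x swings it up and over; from x = -25 on it falls back by itself and keeps the empty bucket level.
Things that resemble listed ones, but are neither listed nor needed, are in the scene too. What is meant by the part that bears reel_center is not green, pink or turquoise, and is the smaller of those in its own colour.

How it is judged (in metres and radians):
On the way, in this order (a step that is already met when the one before it is completed fails the run):
1. the reel is inside the bucket while the bucket is still up (value of joint tip_bucket below 0.5 rad and x of reel_center in the frame of tip_scale between 0 and 0.1 m and y of reel_center in the frame of tip_scale between -0.075 and 0.075 m and z of reel_center in the frame of tip_scale between 0.17 and 0.25 m).
2. the bucket has tipped right over and reel and jar lie in the tray, the fingers touching nothing (value of joint tip_bucket above 1.4 rad and contact force between the fingers and anything else below 0.5 N and x of reel_center in the frame of tip_scale between -0.031 and 0.186 m and y of reel_center in the frame of tip_scale between -0.086 and 0.086 m and z of reel_center in the frame of tip_scale between -0.01 and 0.075 m and x of flux_jar in the frame of tip_scale between -0.031 and 0.186 m and y of flux_jar in the frame of tip_scale between -0.086 and 0.086 m and z of flux_jar in the frame of tip_scale between -0.01 and 0.075 m), for 0.2 s.
At the end, for the whole second after the job is handed in: The bucket is back level on its stop (within 0.1 rad) and at rest, and both the reel and the jar lie in the catch tray, inside its rim in plan and lower than 75 mm above the bench (reel: its centre; jar: the centre of its underside), the jar at rest (value of joint tip_bucket below 0.1 rad and linear speed of flux_jar below 0.03 m/s and velocity of joint tip_bucket below 0.1 rad/s and x of reel_center in the frame of tip_scale between -0.031 and 0.186 m and y of reel_center in the frame of tip_scale between -0.086 and 0.086 m and z of reel_center in the frame of tip_scale between -0.01 and 0.075 m and x of flux_jar in the frame of tip_scale between -0.031 and 0.186 m and y of flux_jar in the frame of tip_scale between -0.086 and 0.086 m and z of flux_jar in the frame of tip_scale between -0.01 and 0.075 m); the robot touches nothing.
It also fails if it takes over 45 s, if anything falls off the work surface, if the arm or the gripper's body presses on something with over 40 N, if the wrist force passes 120 N, or if a joint passes its speed limit or range.

## Robot

A 6-joint arm with a two-finger parallel gripper is mounted at the origin on a cart in front of the work surface, level with it; the furniture and walls round the work are solid. World frame = base frame: x ahead of the robot, y to its left, z up, the work surface at z = 0. Lengths are in mm, angles in rad, forces in N, time in s.
With the tool pointing down it reaches from about 275 to 750 mm from the base axis. Payload 10.2 kg.
Tool frame: the origin (TCP) lies on the mounting face of the last link; the fingertips stand 166 mm ahead of it and the grasp point (between the pads) lies 147 mm ahead of it; z points along the fingers, y is the line along which they close (so a half turn about z gives the same grasp; the last joint's range is limited). The gripper opens to 88 mm and grips with 3 to 60 N. Pads are 18 mm wide; open, the fingers measure 123 mm over their backs; the gripper's body (75 mm by 187 mm) begins 45 mm behind the grasp point.
Start: joints at [1.051, 0.313, 1.498, -0, 1.331, -0.223], TCP at [153.556, 502.049, 404.72] pointing down, gripper open.
Joint ranges: [-2.94, 2.94], [-0.97, 2.17], [0.19, 2.56], [-1.23, 4.37], [0.02, 3.11], [-2.88, 2.88]. Speed limits (rad/s): [2.39, 2.39, 3.01, 3.14, 3.14, 3.14].

## Interface

Orientations are given as a unit quaternion [x, y, z, w].
In Python, from rig import manip, jaws, read_camera, job gives the robot as it stands. Calls block until the motion is done:
- manip.goto(position, orientation): joint-space move of the TCP to a pose.
- manip.move_l(position, vel=150, rot=None): straight line of the TCP; rot=None keeps the orientation; vel is the mean speed in mm/s.
- manip.goto_joints(angles): joint-space move.
- jaws.release() and jaws.clamp(): open the fingers fully, or close them until they stop; the grip force is fixed at half the most.
- manip.pause(seconds).
- manip.inverse_kinematics(position, orientation): joint angles nearest the present ones, or None.
- read_camera(name): name is "scene" or "top"; returns a dict with "color" (384x512x3 uint8, blue, green, red), "range_z" (384x512 float32, mm along the optical axis (not along the pixel's ray), 0 where there is no reading), "camera_matrix" (3x3 intrinsics, pixels), "R" (3x3) and "t" (3): a world point X has camera coordinates R X + t. Camera axes: x right, y down, z forward; pixel columns grow to the right and rows downward; lengths in mm; the calibration is good to about 2 mm. A picture is of the moment at which its call begins.
A pose or a line that the arm cannot do raises manip.IKError and nothing moves.
- job.job_done(): hands the job in; it is judged then, once.
Readings, each from a call of its own:
- manip.current_time_s(): time.
- manip.current_joint_pos(): joint angles.
- manip.current_joint_vel(): joint speeds.
- manip.current_joint_efforts(): joint torques, N m.
- manip.current_ee_pos(): TCP position.
- manip.current_orientation(): TCP orientation.
- manip.current_force(): force on the tool from outside, world axes, zero at the start.
- manip.current_moment(): the same for the moment, N m.
- manip.current_grip_width(): opening from 0.0 (shut) to 1.0 (fully open).
- manip.current_grip_force(): force on a finger pad.
Only numpy, scipy, OpenCV 4.12 (cv2) and the standard library are available. Lean on these libraries where they do the work, as an engineer would, in place of code of your own. Each camera call takes 0.05 s, during which the arm holds its last target. There are 200 camera calls.

## Working session

There is one attempt and no reset: what is moved stays moved. The work goes in short steps, each a Python script; the robot and the scene stay as the last script left them, time stands still between calls to the robot, and variables do not carry over. Pictures are saved under pics/ and viewed, at most 10 in all, crops included, and the job is handed in when it is done.

```bash
ls; mkdir -p pics; python3 - <<'E'
from rig import read_camera
import cv2,numpy as np,pickle
for n in("scene","top"):
    c=read_camera(n); pickle.dump(c,open(n+'.pkl','wb')); cv2.imwrite(f'pics/{n}0.png',c['color']); print(n,c['camera_matrix'].tolist(),np.round(c['R'],3).tolist(),c['t'].tolist())
E
```

```text
pics
scene [[423.5369961017748, 0.0, 247.99894168333196], [0.0, 423.5369961017748, 191.07925056272947], [0.0, 0.0, 1.0]] [[0.62, -0.784, 0.018], [-0.597, -0.487, -0.637], [0.509, 0.384, -0.77]] [-439.3435982105629, 384.9330608098351, 960.4974136327658]
top [[434.60916671902817, 0.0, 254.02261391992124], [0.0, 434.60916671902817, 185.28382162681572], [0.0, 0.0, 1.0]] [[0.024, -1.0, 0.003], [-0.986, -0.024, -0.163], [0.163, 0.001, -0.987]] [-123.30526853830774, 601.5274162849887, 1212.1070120921856]
```

View pics/scene0.png

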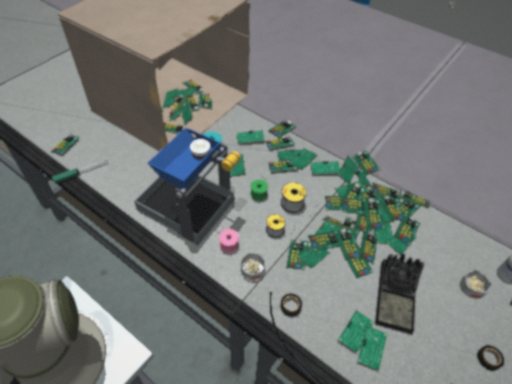

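View pics/top0.png

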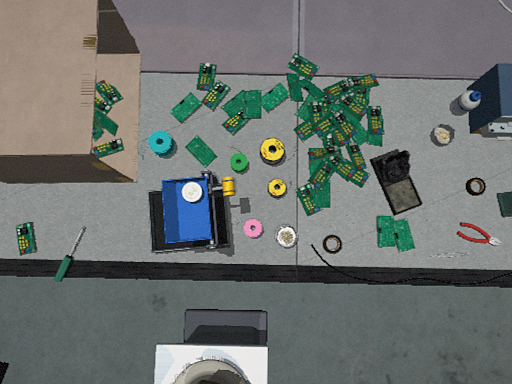

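The scene view shows two yellow reels, a large one at (293,194) and a small one at (276,226). They appear in the top view at (273,150) and (277,188). The small one is the target. In the top view the bucket is at about (188,210), the jar at (191,192) and the counterweight at (229,187), so the bucket dumps to the left (world +Y).

```bash
cat > h.py <<'E'
import numpy as np,cv2,pickle
def cloud(c):
    v,u=np.mgrid[:384,:512]; z=c['range_z']; K=c['camera_matrix']
    P=np.stack([(u-K[0,2])/K[0,0]*z,(v-K[1,2])/K[1,1]*z,z],-1)
    W=(P-c['t'])@c['R']; W[z<=0]=np.nan
    return W
E
python3 - <<'E'
from h import *
boxes={'top':dict(reel=(262,202,290,174),big=(255,168,290,133),cw=(220,200,240,172),jar=(178,205,204,180),bucket=(155,250,220,170)),
 'scene':dict(reel=(262,240,290,210),big=(278,212,310,180),cw=(220,175,242,150),jar=(185,162,215,135),bucket=(145,195,225,130))}
for n in boxes:
    c=pickle.load(open(n+'.pkl','rb')); W=cloud(c); hsv=cv2.cvtColor(c['color'],cv2.COLOR_BGR2HSV)
    H,S,V=[hsv[...,i].astype(int) for i in range(3)]
    for k,(u0,v1,u1,v0) in boxes[n].items():
        m=np.zeros((384,512),bool); m[v0:v1,u0:u1]=1
        if k in('reel','big','cw'): m&=(H>15)&(H<35)&(S>110)&(V>80)
        elif k=='jar': m&=(S<60)&(V>150)
        else: m&=(H>100)&(H<125)&(S>110)
        p=W[m]; p=p[~np.isnan(p[:,0])]
        top=p[p[:,2]>np.percentile(p[:,2],90)-6]
        print(n,k,len(p),'z5/50/95',np.percentile(p[:,2],[5,50,95]).round(0),'topmean',top.mean(0).round(1),'lo',np.percentile(top,2,0).round(0),'hi',np.percentile(top,98,0).round(0))
        r=cv2.minEnclosingCircle(top[:,:2].astype(np.float32)); print('   circ',np.round(r[0],1),round(r[1],1), 'rect',cv2.minAreaRect(top[:,:2].astype(np.float32)) if k in('bucket','cw') else '')
    if n=='top': # uprights: tallest dark tops, tray rim
        sub=W[165:255,145:235].reshape(-1,3)
        for lo,hi in((203,222),(36,48)):
            q=sub[(sub[:,2]>lo)&(sub[:,2]<hi)]; print('z',lo,hi,len(q),cv2.minAreaRect(q[:,:2].astype(np.float32)))
        print('floor',np.nanmedian(W[230:245,250:270,2]))
E
python3 -c "
import cv2
im=cv2.imread('pics/top0.png')[120:260,140:300];cv2.imwrite('pics/c1.png',cv2.resize(im,None,fx=4.2,fy=4.2,interpolation=cv2.INTER_CUBIC)[:,:800])"
```

```text
top reel 210 z5/50/95 [33. 38. 43.] topmean [ 603.  -176.1   39.1] lo [ 582. -200.   36.] hi [ 626. -153.   44.]
   circ [ 603.  -176.4] 25.3 rect 
top big 374 z5/50/95 [49. 53. 58.] topmean [ 712.6 -159.3   54. ] lo [ 683. -191.   51.] hi [ 743. -128.   59.]
   circ [ 712.8 -159. ] 34.5 rect 
top cw 193 z5/50/95 [222. 231. 236.] topmean [570.6 -45.5 232.1] lo [550. -57. 229.] hi [593. -34. 236.]
   circ [570.9 -44.8] 23.6 rect ((571.2852172851562, -44.97282409667969), (45.1415901184082, 23.16434669494629), 6.450660228729248)
top jar 319 z5/50/95 [225. 229. 232.] topmean [555.2  45.  229.1] lo [534.  22. 226.] hi [577.  67. 233.]
   circ [555.2  44.9] 24.8 rect 
top bucket 2652 z5/50/95 [201. 206. 234.] topmean [509.9  73.3 231.5] lo [430.  -6. 226.] hi [591. 117. 237.]
   circ [510.5  55.5] 94.7 rect ((510.98529052734375, 56.125022888183594), (156.33753967285156, 113.04776763916016), 7.138546466827393)
z 203 222 1704 ((520.8117065429688, 30.750137329101562), (168.7533416748047, 191.53363037109375), 80.8052978515625)
z 36 48 307 ((535.5460205078125, 68.57029724121094), (240.122802734
[... 294 characters left out ...]
684. -191.   51.] hi [ 744. -131.   58.]
   circ [ 714.9 -160.7] 35.9 rect 
scene cw 211 z5/50/95 [214. 230. 235.] topmean [570.6 -47.9 232.5] lo [550. -59. 229.] hi [594. -36. 236.]
   circ [572.3 -45.4] 24.9 rect ((572.3662109375, -46.12934875488281), (46.03262710571289, 24.715044021606445), 8.673290252685547)
scene jar 239 z5/50/95 [218. 230. 232.] topmean [555.3  43.2 229.8] lo [534.  22. 226.] hi [577.  66. 233.]
   circ [557.3  42.6] 26.6 rect 
scene bucket 1942 z5/50/95 [203. 215. 234.] topmean [503.6  54.1 231. ] lo [432.  -8. 226.] hi [593. 115. 237.]
   circ [512.8  51.2] 92.1 rect ((512.3344116210938, 54.161006927490234), (159.1205291748047, 112.79735565185547), 7.512363433837891)
```

View pics/c1.png

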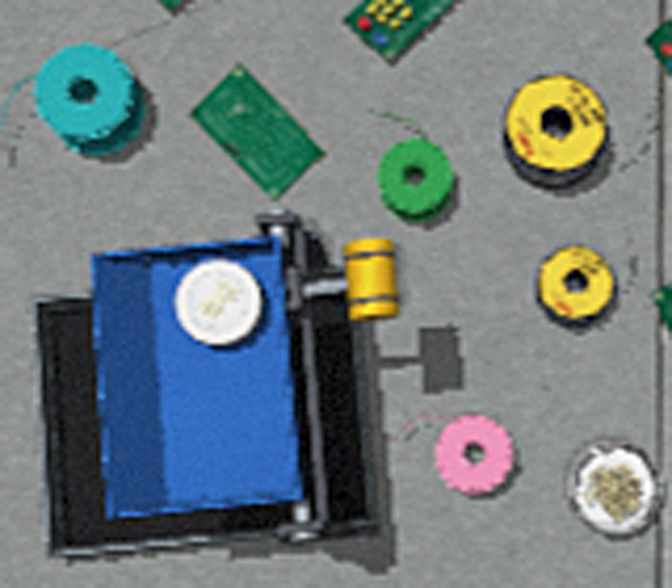

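The crop confirms the scale yaw of about 7°. It shows the jar at (218,302), the counterweight at (371,278), the small yellow reel at (576,284), and the bucket half at (230,430) free. Next I grasp the reel.

```bash
cat >> h.py <<'E'
from rig import manip,jaws,read_camera,job
from scipy.spatial.transform import Rotation as Ro
th=np.radians(7.2); ex=np.array([-np.sin(th),np.cos(th),0]); ey=np.array([-np.cos(th),-np.sin(th),0]); O=np.array([517.7,2.9,0])
def S(x,y,z): return O+x*ex+y*ey+np.array([0,0,z])   # scale -> world
def down(yv): 
    z=np.array([0,0,-1.]); return Ro.from_matrix(np.c_[np.cross(yv,z),yv,z]).as_quat()
TIP=166
E
python3 - <<'E'
from h import *
reel=np.array([603.6,-176.6,0]); up=lambda z:np.array([0,0,z])
js=manip.current_joint_pos()
best=None
for s in(1,-1):
    q=down(s*ex); j=manip.inverse_kinematics(reel+up(320),q); k=manip.inverse_kinematics(S(38,34,239+TIP),q)
    print(s,np.round(j,2) if j is not None else j,np.round(k,2) if k is not None else k)
    if j is not None and k is not None:
        m=max(abs(j[5]),abs(k[5]))
        if best is None or m<best[0]: best=(m,q)
q=best[1]; np.save('q.npy',q)
p=np.array(manip.current_ee_pos()); p[2]=500; manip.move_l(p,vel=250)
manip.goto(reel+up(470),q)
manip.move_l(reel+up(300),vel=250)
manip.move_l(reel+up(26+TIP),vel=80)
print(manip.current_ee_pos(),manip.current_force())
jaws.clamp(); print('grip',manip.current_grip_width(),manip.current_grip_force(),manip.current_time_s())
manip.move_l(reel+up(300),vel=120)
manip.move_l(reel+up(470),vel=250)
print('grip',manip.current_grip_width(),manip.current_grip_force(),manip.current_force(),manip.current_time_s())
c=read_camera('scene'); pickle.dump(c,open('s1.pkl','wb')); cv2.imwrite('pics/s1.png',cv2.resize(c['color'][60:290,120:400],None,fx=2.5,fy=2.5))
E
```

```text
1 [-0.47  0.61  1.27 -0.    1.26 -2.17] [-0.17  0.21  1.63 -0.    1.3  -1.87]
-1 [-0.47  0.61  1.27 -0.    1.26  0.97] [-0.17  0.21  1.63 -0.    1.3   1.28]
[ 603.7272191  -176.63969675  192.53011868] [ 0.02462562 -0.34124263 -0.7254014 ]
grip 0.6065373871557416 30.000012516975403 6.45
grip 0.602827601150179 29.9996817111969 [ 0.4795062  -0.326105   -2.49734433] 8.3333
```

View pics/s1.png

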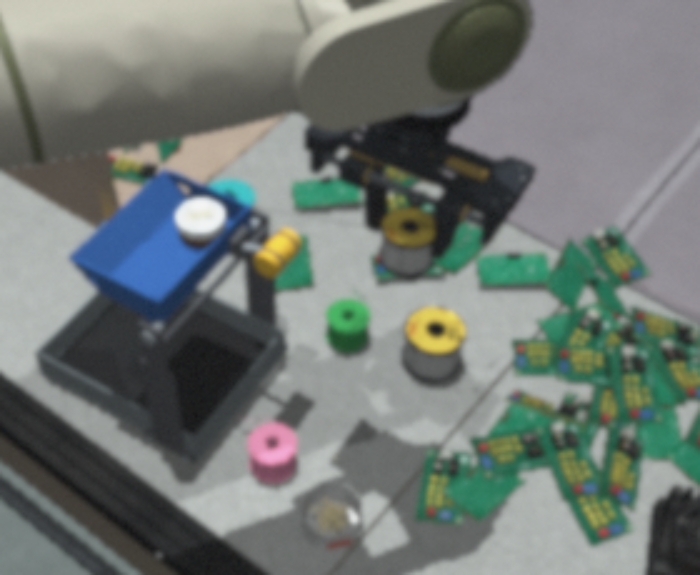

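The reel hangs upright between the fingers at (408,240), with a grip width of 0.603 (53 mm). The bucket is still level with the jar in it. Next I place the reel and release it.

```bash
python3 - <<'E'
from h import *
q=np.load('q.npy')
manip.goto(S(38,34,470),q)
manip.move_l(S(38,34,430),vel=150)
manip.move_l(S(38,34,239.5+TIP),vel=40)
print(manip.current_ee_pos(),manip.current_force(),manip.current_time_s())
jaws.release(); 
manip.move_l(S(38,34,500),vel=250)
manip.pause(0.8)
print(manip.current_force(),manip.current_time_s())
# clear aside for a look
manip.goto(S(110,-48,500),q)
for n in('scene','top'):
    c=read_camera(n); pickle.dump(c,open(n+'2.pkl','wb'))
    b=c['color'][60:290,100:340] if n=='scene' else c['color'][120:290,120:300]
    cv2.imwrite(f'pics/{n}2.png',cv2.resize(b,None,fx=2.5,fy=2.5))
E
python3 -c "
import cv2,numpy as np
a=cv2.imread('pics/scene2.png');b=cv2.imread('pics/top2.png')
h=max(a.shape[0],b.shape[0]);p=lambda i:cv2.copyMakeBorder(i,0,h-i.shape[0],0,0,0)
o=np.hstack([p(a),p(b)]);o=cv2.resize(o,None,fx=800/o.shape[1],fy=800/o.shape[1]);cv2.imwrite('pics/m2.png',o)"
```

```text
[479.24985458  36.34277199 405.67877098] [-0.25348398  1.15447259 -1.9688558 ] 10.5333
[-0.73049046  0.00949204 -0.16831724] 12.525
```

View pics/m2.png

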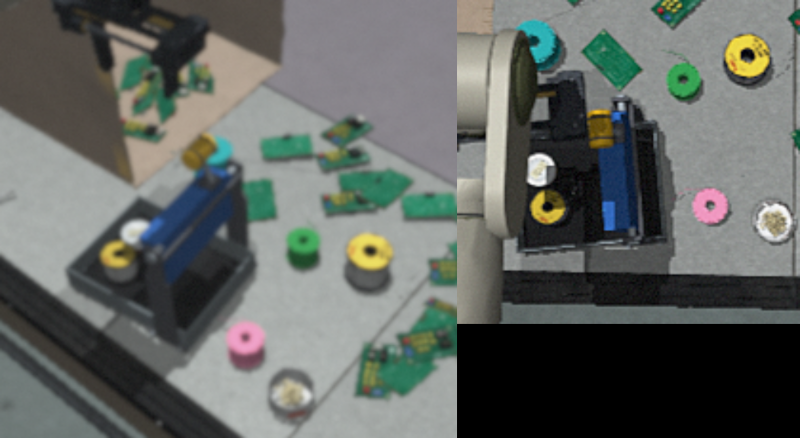

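The bucket has tipped over, and the reel and jar lie in the tray at (118,260) and (135,232) in the left half. The counterweight is up at (200,150). I'll measure it, then push it over.

```bash
python3 - <<'E'
from h import *
def cw(n,c):
    W=cloud(c); hsv=cv2.cvtColor(c['color'],cv2.COLOR_BGR2HSV)
    m=(hsv[...,0]>12)&(hsv[...,0]<35)&(hsv[...,1]>110)&(W[...,2]>190)&(W[...,2]<290)
    p=W[m]; d=p-O; X=np.c_[d@ex,d@ey,p[:,2]]; X=X[(abs(X[:,1]+48)<40)&(abs(X[:,0])<90)]; print(n,len(X),np.percentile(X,[3,50,97],axis=0).round(0).tolist() if len(X) else '')
for n in('scene','top'): cw(n,pickle.load(open(n+'2.pkl','rb')))
q=np.load('q.npy'); jaws.clamp()
manip.move_l(S(85,-48,500),vel=200)
manip.move_l(S(85,-48,243+TIP),vel=200)
print(manip.current_force(),manip.current_time_s())
for x in(40,20,8,0,-4):
    manip.move_l(S(x,-48,243+TIP),vel=70); print(x,np.round(manip.current_force(),2))
manip.pause(0.6)
c=read_camera('scene'); cw('after',c)
manip.move_l(S(0,-48,480),vel=200)
manip.goto(S(0,-330,480),q) if manip.inverse_kinematics(S(0,-330,480),q) is not None and False else manip.goto(S(200,0,480),q)
manip.pause(0.5)
for n in('scene','top'):
    c=read_camera(n); cw(n,c); pickle.dump(c,open(n+'3.pkl','wb'))
    b=c['color'][60:290,100:340] if n=='scene' else c['color'][120:290,120:300]
    cv2.imwrite(f'pics/{n}3.png',cv2.resize(b,None,fx=2.5,fy=2.5))
print(manip.current_time_s())
E
python3 -c "
import cv2,numpy as np
a=cv2.imread('pics/scene3.png');b=cv2.imread('pics/top3.png')
h=max(a.shape[0],b.shape[0]);p=lambda i:cv2.copyMakeBorder(i,0,h-i.shape[0],0,0,0)
o=np.hstack([p(a),p(b)]);o=cv2.resize(o,None,fx=800/o.shape[1],fy=800/o.shape[1]);cv2.imwrite('pics/m3.png',o)"
```

```text
scene 171 [[9.0, -69.0, 251.0], [18.0, -42.0, 264.0], [30.0, -25.0, 268.0]]
top 208 [[11.0, -69.0, 253.0], [24.0, -46.0, 264.0], [38.0, -25.0, 268.0]]
[0.04083218 0.17487975 1.13271971] 15.325
40 [-0.23  1.01  0.46]
20 [-0.3  -0.8  -0.68]
8 [ 0.13 -0.76  0.39]
0 [-0.19  0.01 -0.82]
-4 [-1.43 -0.78 -0.05]
after 195 [[-70.0, -69.0, 212.0], [-60.0, -39.0, 230.0], [-45.0, -25.0, 236.0]]
scene 213 [[-70.0, -68.0, 212.0], [-59.0, -41.0, 230.0], [-43.0, -25.0, 235.0]]
top 192 [[-67.0, -69.0, 220.0], [-54.0, -46.0, 231.0], [-40.0, -25.0, 236.0]]
19.9833
```

View pics/m3.png

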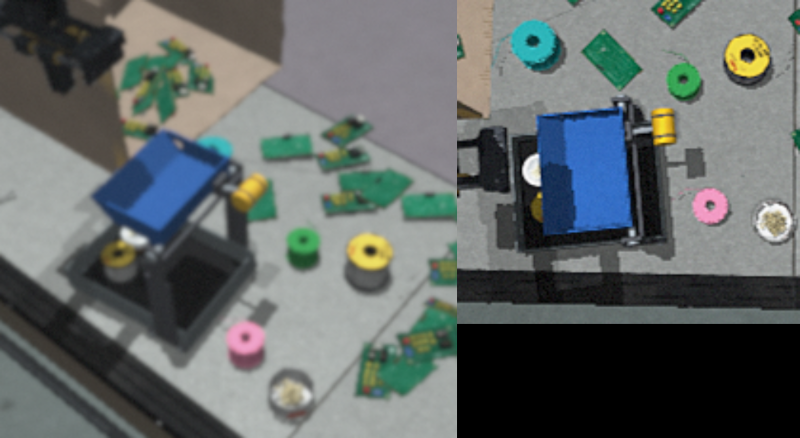

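The empty bucket is level, with the counterweight at (249,192). The reel at (119,260) and the jar at (135,235) lie in the tray, and the gripper is clear of everything.

```bash
python3 -c "
from rig import job; print(job.job_done())"
```

```text
the job is handed in; nothing more can be done
None
```

The job is handed in at about 20 s of the allowed 45 s: the bucket dumped the reel and jar into the tray and stands empty and level again, with the arm clear (the hand-in returned no verdict).

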